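# Latch the board sled into its test dock

### The job

Push the board sled in along its rails until it meets the sprung socket, then swing the latch's wire loop forward and down over the keeper on the sled so that its crossbar lies behind the keeper's hook. Then press the latch lever over and fully down, so that it stays flat and holds the sled home by itself. Leave the solder spool, the screwdriver and the screw jar where they are.

Things in the scene. Friction and masses are not known exactly. Their poses are not given: they have to be found in the camera images.
- jig: test dock fixed on the bench: base plate 130 x 360 x 12 mm, grey block (y -165 to -45 mm, 90 wide, top at z 52) carrying the latch, a board sled between rails, a black sprung socket between them. Origin: centre of its underside; z up; y runs along the rails from the latch to the sled's outer end; x across. All is centred on x = 0.
- sled (a joint): slide of the sled along the dock's y, m: 0 = home, positive = out (stop 0.062). Stays where left (friction 2.5 N). From 0.010 inwards it compresses the socket (1.4 N/mm); let go there, it springs back to about 0.008. With the lever as at the start, the loop clears the keeper's hook only if the sled is nearer than about 0.015.
- sled_end (a point): middle of the top edge of the sled's outer face, an upright aluminium end plate 100 mm wide (x), 8 thick, from 14 to 70 mm above the bench, facing the dock's +y. Axes as the dock's. With the sled home it lies at (0, 102, 70) mm in the dock's frame.
- keeper (a point): seat of the sled's steel keeper: foot of its hook's upright face, which looks to the dock's +y. Hook 20 mm wide, upright 10 thick, 14 tall; a lip overhangs 3 mm to +y, 8.5 to 14 mm above the seat. The ledge behind the hook, at seat height, reaches 34.5 mm to +y; beyond, the board is 34 mm lower. Axes as the dock's; at (0, -7.5, 68) mm in its frame when home.
- loop_bar (a point): centre of the wire loop's crossbar: wire 5 mm, crossbar 48 mm along x, side arms 85.7 mm from crossbar to the loop's pivot on the lever. It starts flopped back to -y past upright, its bar clear of the lever's tip; pushed forward past upright (under 1 N) it drops by its weight to +y. Hooked: 0 to 30 mm to +y of the keeper's seat and less than 7.5 mm above it (2.5 when on the ledge).
- lever (a joint): latch lever, rad: 0 = flat towards the dock's -y, 1.57 upright, stop 2.0 (leaning to +y). At angle q it points from its pivot along (y, z) = (-cos q, sin q); the loop's pivot is 30 mm from the lever's along (-cos(q-0.3), sin(q-0.3)). Stays where left unless the hooked loop pulls it: up to 8 N at the tip; below about 0.3 it is over centre and holds.
- lever_pivot (a point): lever's fixed pivot axis (along x), at (0, -60, 70) mm in the dock's frame; axes as the dock's.
- lever_tip (a point): free end of the steel lever, on its pushing face (upper face when flat, +y face when upright): 75 mm from the pivot, 3 mm off the centre plane. Lever 26 mm wide, 6 thick, its centre plane through the pivot. Axes turn with the lever.
- spool: solder spool, blue flanges, 58 mm diameter, 55 mm tall, standing; origin at the centre of its underside. Leave alone.
- screwdriver: screwdriver 170 mm long lying on the bench; leave alone.
- screwjar: small clear jar 48 mm diameter, 55 mm tall, standing; origin at the centre of its underside. Leave alone.

How it is judged:
By the outcome, as a careful person would: the job done as asked, in the order asked, and still so for the second after the job is handed in, with the robot touching nothing.
It also fails if it takes over 51 s, if anything falls off the work surface, if the arm or the gripper's body presses on something with over 40 N, if the wrist force passes 120 N, or if a joint passes its speed limit or range.

### The arm

A 6-joint arm with a two-finger parallel gripper is mounted at the origin on the work surface. World frame = base frame: x ahead of the robot, y to its left, z up, the work surface at z = 0. Lengths are in m, angles in rad, forces in N, time in s.
With the tool pointing down it reaches from about 0.425 to 0.95 m from the base axis. Payload 3.5 kg.
Tool frame: the origin (TCP) lies on the centre line of the jaws, within the pads' length; the fingertips stand tip_extent ahead of it and the grasp point (between the pads) lies 2 mm behind it (tip_extent is the distance from the TCP to the fingertips, in m); z points along the fingers, y is the direction in which the jaws open and shut (so a half turn about z gives the same grasp; the last joint's range is limited). The gripper opens to 85 mm and grips with 20 to 120 N. Pads are 22 mm wide; open, the fingers measure 114 mm over their backs; the gripper's body (76 mm by 85 mm) begins 54 mm behind the grasp point. The pads swing forward as they close: fully open they stand 13 mm farther back than shut.
Start: joints at [1.087, 0.286, 1.577, -0, 1.279, -0.15], TCP at [0.221, 0.638, 0.248] pointing down, gripper open.
Joint ranges: [-2.77, 2.77], [-0.9, 2.22], [0.21, 2.48], [-1.53, 4.67], [0.24, 2.81], [-2.84, 2.84]. Speed limits (rad/s): [2.79, 2.79, 3.14, 3.14, 3.14, 3.14].

### API

Orientations are given as a unit quaternion [x, y, z, w].
In Python, from plant import * gives the robot as it stands.
- The arm moves only by the shell command python3 -m crank 'ROWS' [FORCE]. ROWS is JSON, a list of rows, each a list of 7 numbers: the gripper's target within -1 to 1 (shut at 1, half-way at 0, fully open at -1), then the shift along the tool's x, y, z in cm, then the turn, a rotation vector about the tool's x, y, z in degrees. In form: [[fingers, tx, ty, tz, wx, wy, wz], ...]. A call has 1 to 5 rows; each row shifts and turns the commanded pose from where the row before left it, along the tool's axes as they then stand; what a row does not reach is not made up. A row lasts 1/10 s, in which the tool goes at most 50 mm and 8.59 degrees, less where a joint would pass 70% of its speed; a pose out of reach is approached as far as the arm can. A call is refused whole if a number of a shift passes 5 or a number of a turn 8.59, either way. A call with a gripper value outside its range is refused whole. The fingers move at their own pace and stop on an object; FORCE is the grip in N (left out, the last holds). Time passes only in rows, so rows that do not move let the fingers close. It gives the time, the measured TCP pose, the force and the opening at its end, in the units of the state.
- get_state(): the state, without advancing time (a new reading comes with each control period).
- read_camera(name): name is "scene" or "top"; returns a dict with "color" (480x640x3 uint8, red, green, blue), "vfov" (degrees; the focal length in pixels is half the picture's height over the tangent of half this angle, whatever the lens; pixels are square), "cx", "cy" (the principal point, pixels), "cam_to_world" (4x4, takes a point from camera to world coordinates). Camera axes: x right, y up, looking along -z (the intrinsics and any distortion apply to the point x, -y, -z); pixel columns grow to the right and rows downward; lengths in m; the calibration is good to about 2 mm. A picture is of the moment at which its call begins. There is no depth.
- sign_off(): hands the job in, once; it reports no verdict.
Trained networks look in the newest picture that a camera, given by its name, has taken for a name from the list of things; names that differ only in an ending like _2 or _b are one class to them, and where a whole thing is asked for, a point or a joint stands for the part that bears it (a point fixed in the world has none). Each returns a list of dicts, best first, with "p" (0 to 1); they miss things now and then, are a little off and sometimes report something else, mostly with a low value. They report only what shows in the picture. A call takes as long as a camera call.
- trace(thing, camera): "pixels" (480x640 bool, what is visible of it) and "location" ([column, row] in pixels, amid what is visible of it).
- place_of(thing, camera): "location" ([column, row] in pixels: a listed point, or the origin of a listed thing).
The state is a dict: "time": time; "qpos": joint angles; "dq": joint speeds; "joint_efforts": joint torques, N m; "eef_pos": TCP position; "tcp_rot": TCP orientation; "contact_force": force on the tool from outside, world axes, zero at the start; "wrist_torque": the same for the moment, N m; "opening": opening from 0.0 (shut) to 1.0 (fully open).
Only numpy, scipy, OpenCV 4.12 (cv2) and the standard library are available. Lean on these libraries where they do the work, as an engineer would, in place of code of your own. Each camera call takes 0.05 s, during which the arm holds its last target.

## Working session

There is one attempt and no reset: what is moved stays moved. The work goes in short steps, Python scripts to look and compute and a shell command to move; the robot and the scene stay as the last step left them, time stands still between calls to the robot, and variables do not carry over. Pictures are saved under pics/ and viewed, and the job is handed in when it is done.

```bash
ls; mkdir -p pics; python3 - <<'E'
from plant import *
import cv2
s=get_state(); print(s)
for c in("scene","top"):
    r=read_camera(c); cv2.imwrite(f"pics/{c}0.png",r["color"][:,:,::-1])
    print(c,{k:v for k,v in r.items() if k!="color"})
    for t in("jig","sled_end","keeper","loop_bar","lever_pivot","lever_tip","spool","screwdriver","screwjar"):
        print(t,[(round(d["p"],2),[round(float(x),1) for x in d["location"]]) for d in place_of(t,c)][:3])
E
```

```text
pics
{'time': 0.0, 'qpos': array([ 1.08701068e+00,  2.87205657e-01,  1.57818577e+00,  2.75040129e-05,
        1.27857847e+00, -1.50020226e-01]), 'dq': array([-0.00041526,  0.00119814,  0.00107471,  0.0002545 ,  0.00026533,
       -0.00206425]), 'joint_efforts': array([-2.23392303e-04, -4.06006908e+01, -2.92616147e+01, -1.64031567e-04,
        6.00930594e-03,  3.34607904e-06]), 'eef_pos': array([0.22082183, 0.63720716, 0.24691571]), 'tcp_rot': array([ 1.66112983e-01,  9.86106010e-01, -1.12533528e-03, -3.82914333e-04]), 'contact_force': array([ 0.07961203, -0.64620732, -0.61604796]), 'wrist_torque': array([ 0.00605008,  0.03688307, -0.02999196]), 'opening': 0.999018580890084}
scene {'vfov': 52.773739303606945, 'cx': 314.6018346671878, 'cy': 229.97706240500173, 'cam_to_world': array([[-0.44734334, -0.60698942,  0.65684685,  1.11345177],
       [ 0.89421733, -0.31677885,  0.31626971,  0.19595898],
       [ 0.01610282,  0.72884498,  0.68448937,  0.65888201],
       [ 0.        ,  0.        ,  0.        ,  1.        ]])}
jig [(0.91, [368.1, 282.9])]
sled_end [(0.81, [458.3, 276.6])]
keeper
[... 224 characters left out ...]
46.9])]
top {'vfov': 48.08183493550662, 'cx': 324.9314962467109, 'cy': 250.0145920711286, 'cam_to_world': array([[ 0.00690194,  0.98062236, -0.19578599,  0.41690959],
       [-0.99993663,  0.0085095 ,  0.0073708 , -0.04693051],
       [ 0.00889401,  0.19572271,  0.98061895,  0.90976063],
       [ 0.        ,  0.        ,  0.        ,  1.        ]])}
jig [(0.65, [270.5, 271.4])]
sled_end [(0.9, [181.0, 279.7])]
keeper [(0.8, [252.8, 268.3])]
loop_bar [(0.93, [339.7, 243.3]), (0.59, [249.2, 266.2])]
lever_pivot [(0.85, [308.2, 258.0])]
lever_tip [(0.89, [285.6, 253.6])]
spool [(0.92, [415.2, 240.2])]
screwdriver [(0.69, [247.4, 265.4]), (0.58, [283.1, 198.7])]
screwjar [(0.65, [272.9, 336.2])]
```

View pics/scene0.png

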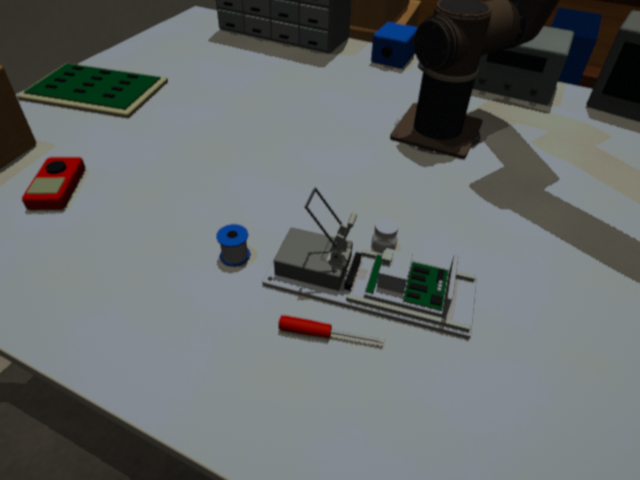

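View pics/top0.png

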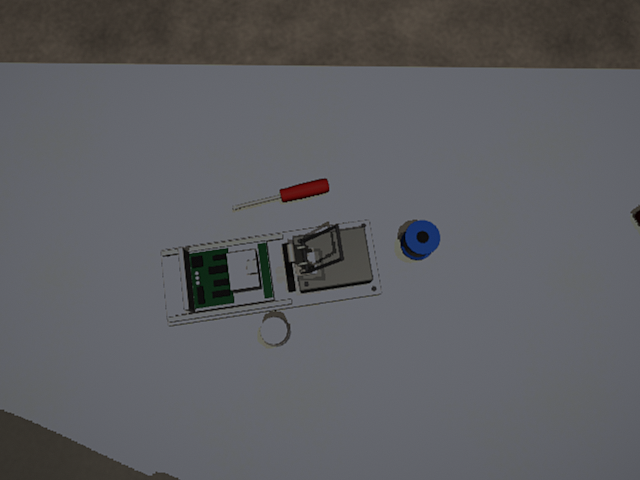

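```bash
cat > h.py <<'E'
import numpy as np, cv2
from scipy.optimize import least_squares
from scipy.spatial.transform import Rotation as R
from plant import *
def proj(r,P):
    M=np.linalg.inv(np.array(r["cam_to_world"])); P=np.atleast_2d(P)
    c=P@M[:3,:3].T+M[:3,3]; f=240/np.tan(np.radians(r["vfov"])/2)
    return np.c_[r["cx"]+f*c[:,0]/-c[:,2], r["cy"]+f*(-c[:,1])/-c[:,2]]
def dock(p,P):
    c,s=np.cos(p[2]),np.sin(p[2]); P=np.atleast_2d(P)
    return np.c_[p[0]+c*P[:,0]-s*P[:,1], p[1]+s*P[:,0]+c*P[:,1], P[:,2]]
def pts(sl,q,th=None):
    d={"jig":[0,0,0],"sled_end":[0,.102+sl,.07],"keeper":[0,-.0075+sl,.068],"lever_pivot":[0,-.06,.07],
     "lever_tip":[0,-.06-.075*np.cos(q)+.003*np.sin(q),.07+.075*np.sin(q)+.003*np.cos(q)]}
    lp=np.array([0,-.06-.03*np.cos(q-.3),.07+.03*np.sin(q-.3)])
    if th is not None: d["loop_bar"]=lp+.0857*np.array([0,np.cos(th),np.sin(th)])
    return d
def look(tag,crop=True):
    out={}
    for c in("scene","top"):
        r=read_camera(c); out[c]=r
        im=np.clip(r["color"][:,:,::-1].astype(float)*(1.6 if c=="top" else 1.3),0,255).astype(np.uint8)
        x0,y0,w,h=(230,150,270,210) if c=="scene" else (140,180,270,170)
        cv2.imwrite(f"pics/{c}_{tag}.png",cv2.resize(im[y0:y0+h,x0:x0+w],None,fx=2.9,fy=2.8 if 0 else 2.9,interpolation=cv2.INTER_CUBIC)[:600,:800])
    return out
def detect(th=.4,names=("jig","sled_end","keeper","lever_pivot","lever_tip","loop_bar")):
    return {(c,t):(d[0]["p"],np.array(d[0]["location"],float)) for c in("scene","top") for t in names for d in [place_of(t,c)] if d and d[0]["p"]>th}
E
python3 - <<'E'
from h import *
cams=look("a"); D=detect()
def res(v,full=False):
    P=pts(v[3],v[4],v[5]); o={}
    for (c,t),(p,uv) in D.items(): o[c,t]=(proj(cams[c],dock(v,P[t]))[0]-uv)*p
    return o if full else np.concatenate(list(o.values()))
f=least_squares(res,[.4,0,0.05,.05,1.8,2.2],loss="soft_l1")
print(f.x,f.cost)
for k,v in res(f.x,True).items(): print(k,v.round(1))
E
```

```text
[0.56010731 0.04065694 0.13884864 0.03386169 1.81195445 2.20345776] 10.58612554769514
('scene', 'jig') [-0.1 -1.7]
('scene', 'sled_end') [ 0.  -0.8]
('scene', 'keeper') [-1.3  0.5]
('scene', 'lever_tip') [ 1.4 -1.6]
('scene', 'loop_bar') [-0.6  1.6]
('top', 'jig') [2.1 0.3]
('top', 'sled_end') [-2.5 -0.2]
('top', 'keeper') [ 0.2 -0.6]
('top', 'lever_pivot') [-1.4 -0.5]
('top', 'lever_tip') [ 1.3 -0.9]
('top', 'loop_bar') [-1.2  0.9]
```

```bash
cat >> h.py <<'E'
def overlay(cams,v,tag):
    P=pts(v[3],v[4],v[5]); sl=v[3]
    L=[[(-.065,-.18,.012),(.065,-.18,.012),(.065,.18,.012),(-.065,.18,.012),(-.065,-.18,.012)],
       [(-.045,-.165,.052),(.045,-.165,.052),(.045,-.045,.052),(-.045,-.045,.052),(-.045,-.165,.052)],
       [(-.05,.102+sl,.07),(.05,.102+sl,.07),(.05,.102+sl,.014),(-.05,.102+sl,.014),(-.05,.102+sl,.07)],
       [(-.01,-.0075+sl,.068),(.01,-.0075+sl,.068),(.01,-.0075+sl,.082),(-.01,-.0075+sl,.082),(-.01,-.0075+sl,.068)],
       [P["lever_pivot"],P["lever_tip"]],[P["loop_bar"]+[-.024,0,0],P["loop_bar"]+[.024,0,0]]]
    for c in cams:
        x0,y0=(230,150) if c=="scene" else (140,180)
        im=cv2.imread(f"pics/{c}_{tag}.png")
        for l in L:
            q=((proj(cams[c],dock(v,np.array(l)))-[x0,y0]+.5)*2.9).astype(int)
            cv2.polylines(im,[q.reshape(-1,1,2)],False,(0,0,255),1)
        cv2.imwrite(f"pics/{c}_{tag}_o.png",im)
E
python3 - <<'E'
from h import *
cams=look("b"); overlay(cams,[0.5601,.0407,.1388,.0339,1.812,2.203],"b")
E
```

```text
(no output)
```

View pics/scene_b_o.png

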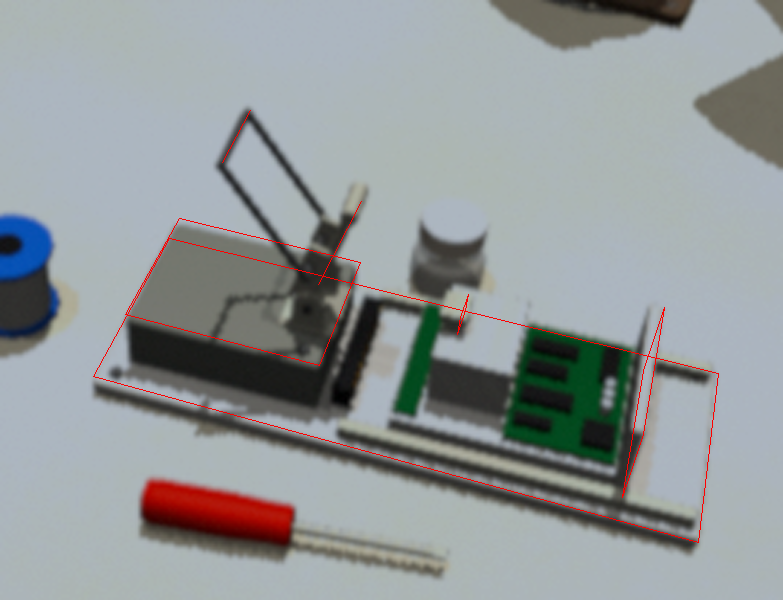

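View pics/top_b_o.png

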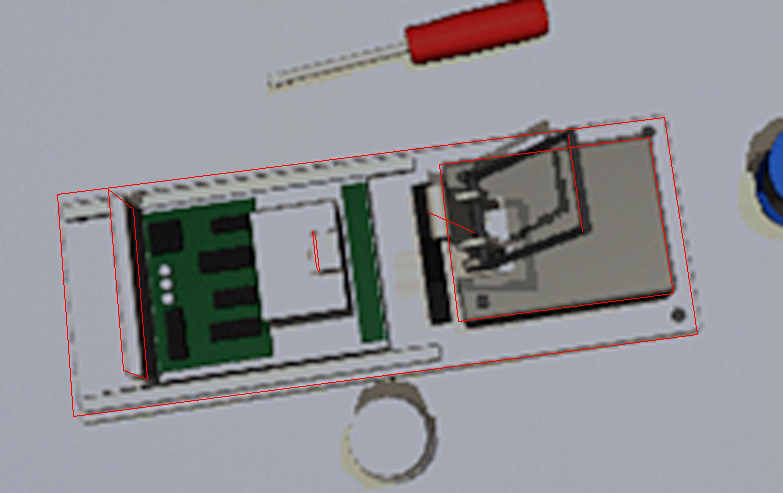

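```bash
python3 - <<'E'
from h import *
v=[0.5601,.0407,.1388,.0339,1.812,2.203]
r=read_camera("top"); im=np.clip(r["color"][:,:,::-1].astype(float)*1.8,0,255).astype(np.uint8)
def crop(x0,y0,w,h):return cv2.resize(im[y0:y0+h,x0:x0+w],None,fx=6,fy=6,interpolation=cv2.INTER_NEAREST)
a=np.vstack([np.hstack([crop(155,240,65,45),crop(330,212,65,45)]),np.hstack([crop(155,285,65,45),crop(330,257,65,45)])])
cv2.imwrite("pics/tc.png",a)
print(proj(r,dock(v,[(-.065,-.18,.012),(.065,-.18,.012),(.065,.18,.012),(-.065,.18,.012)])))
r=read_camera("scene"); im=np.clip(r["color"][:,:,::-1].astype(float)*1.3,0,255).astype(np.uint8)
a=np.vstack([np.hstack([crop(255,255,65,45),crop(440,260,65,45)]),np.hstack([crop(255,220,65,45),crop(440,300,65,45)])])
cv2.imwrite("pics/sc.png",a)
print(proj(r,dock(v,[(-.065,-.18,.012),(.065,-.18,.012),(.065,.18,.012),(-.065,.18,.012)])))
E
```

```text
[[380.05563865 294.69009616]
 [368.63569673 220.07461713]
 [159.18949656 246.63091309]
 [164.86104429 323.0344296 ]]
[[288.10764408 231.59016379]
 [261.67672954 279.46693423]
 [470.41916682 336.56002566]
 [477.41299624 278.24068821]]
```

View pics/tc.png

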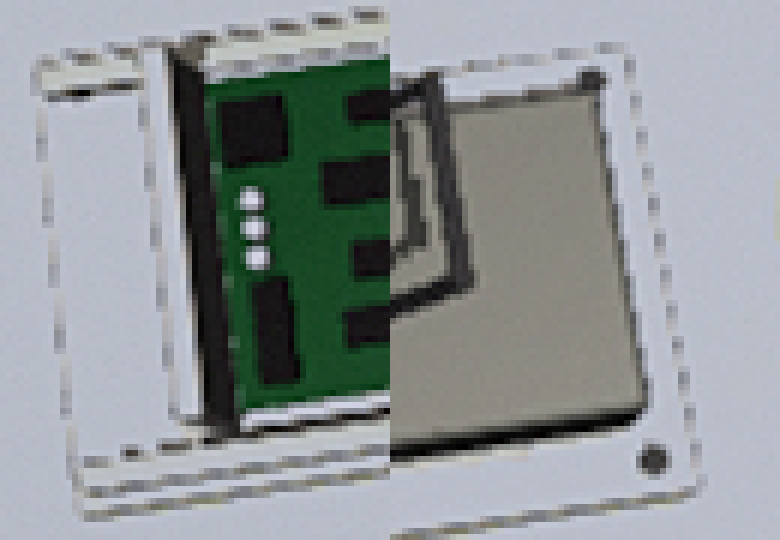

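View pics/sc.png

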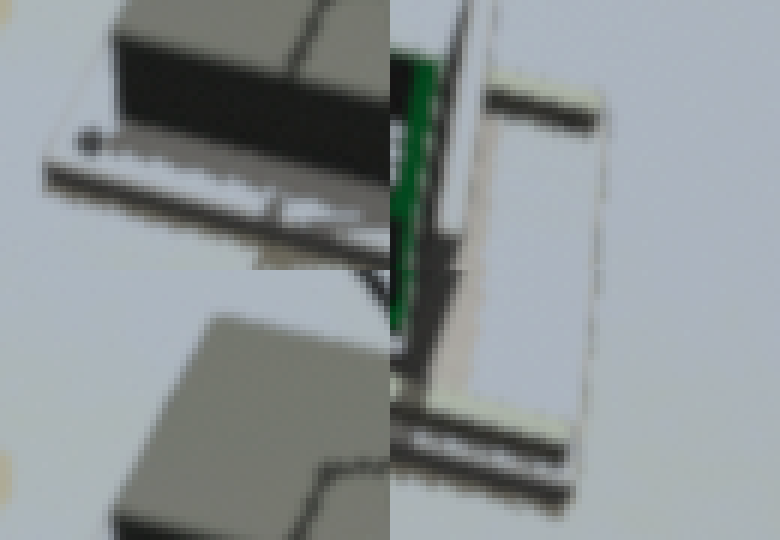

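```bash
cat > fit.py <<'E'
from h import *
r={c:read_camera(c) for c in("scene","top")}
C={"top":[((.065,-.18,.012),(370,219.5)),((.065,.18,.012),(161.3,249.5)),((-.065,.18,.012),(168.3,326.3)),((-.065,-.18,.012),(382.2,292.8))],
"scene":[((.065,-.18,.012),(262.5,281.7)),((.065,.18,.012),(470,335.8)),((-.065,.18,.012),(475.8,276.7)),((-.045,-.165,.052),(290.8,228)),((.045,-.165,.052),(274.2,260.8))]}
D=detect()
def res(v,full=False):
    P=pts(v[3],v[4],v[5]); o={}
    k={"scene":v[6],"top":v[7]}
    def pj(c,X):
        u=proj(r[c],X)[0]; f=240/np.tan(np.radians(r[c]["vfov"])/2); d=u-[r[c]["cx"],r[c]["cy"]]
        return u+d*k[c]*(d@d)/f**2
    for (c,t),(p,uv) in D.items(): o[c,t]=(pj(c,dock(v,P[t]))-uv)*p*.7
    for c in C:
        for X,uv in C[c]: o[c,X]=pj(c,dock(v,X))-uv
    return o if full else np.r_[np.concatenate(list(o.values())),v[6:]*(10)]
f=least_squares(res,[.56,0.04,0.14,.034,1.8,2.2,0,0],loss="soft_l1")
print(f.x.round(4),f.cost)
for k,v in res(f.x,True).items(): print(k,v.round(1))
E
python3 fit.py
```

```text
[ 0.5592  0.0393  0.1567  0.0325  1.8514  2.2198 -0.0048 -0.0809] 18.67794564945134
('scene', 'jig') [ 0.7 -0.8]
('scene', 'keeper') [-0.4  0.5]
('scene', 'lever_pivot') [-2.3  1.4]
('scene', 'lever_tip') [-0.1 -0.4]
('scene', 'loop_bar') [-0.5  1. ]
('top', 'jig') [0.9 0.5]
('top', 'sled_end') [0.2 0.5]
('top', 'keeper') [-0.3  1.3]
('top', 'lever_pivot') [-2.  -1.9]
('top', 'lever_tip') [0.1 1.1]
('top', 'loop_bar') [-0.8 -1. ]
('top', (0.065, -0.18, 0.012)) [-1.5 -0.6]
('top', (0.065, 0.18, 0.012)) [-0.6 -0.4]
('top', (-0.065, 0.18, 0.012)) [-0.4 -1.5]
('top', (-0.065, -0.18, 0.012)) [-1.   0.4]
('scene', (0.065, -0.18, 0.012)) [-1.3 -1.4]
('scene', (0.065, 0.18, 0.012)) [ 0.5 -1.5]
('scene', (-0.065, 0.18, 0.012)) [ 0.3 -0.6]
('scene', (-0.045, -0.165, 0.052)) [-0.8 -2.9]
('scene', (0.045, -0.165, 0.052)) [-1.9 -2.1]
```

```bash
python3 - <<'E'
import plant
print([n for n in dir(plant) if not n.startswith("__")])
print(getattr(plant,"tip_extent",None))
s=plant.get_state(); print(s["time"],s.keys())
E
cat > st.py <<'E'
from h import *
import sys
J=[0.5592,0.0393,0.1567]
s=get_state(); p=s["eef_pos"]; c,si=np.cos(J[2]),np.sin(J[2]); d=p-[J[0],J[1],0]
print("t",round(s["time"],2),"dock mm",(1000*np.array([c*d[0]+si*d[1],-si*d[0]+c*d[1],d[2]])).round(1),"open",round(s["opening"],2),"F",s["contact_force"].round(1))
m=R.from_quat(s["tcp_rot"]).as_matrix(); D=np.array([[c,si,0],[-si,c,0],[0,0,1]])@m
print("tool axes in dock (cols)",D.round(3).tolist(), "yaw err deg", np.degrees(np.arctan2(-D[0,1],D[1,1])).round(2))
if len(sys.argv)>3:
    t=np.array([float(x) for x in sys.argv[1:4]])/1000
    cur=np.array([c*d[0]+si*d[1],-si*d[0]+c*d[1],d[2]])
    print("shift tool cm",(100*D.T@(t-cur)).round(2))
E
python3 st.py 0 180 160
```

```text
['Unreachable', 'get_state', 'place_of', 'read_camera', 'sign_off', 'tip_extent', 'trace']
0.017
2.6 dict_keys(['time', 'qpos', 'dq', 'joint_efforts', 'eef_pos', 'tcp_rot', 'contact_force', 'wrist_torque', 'opening'])
t 2.6 dock mm [-240.6  643.9  248.3] open 1.0 F [-0.8 -0.4  0.8]
tool axes in dock (cols) [[-0.882, 0.471, -0.0], [0.471, 0.882, -0.0], [0.0, -0.0, -1.0]] yaw err deg -28.1
shift tool cm [-43.07 -29.59   8.83]
```

```bash
python3 -m crank '[[1,0,0,0,0,0,-7],[1,0,0,0,0,0,-7],[1,0,0,0,0,0,-7],[1,0,0,0,0,0,-7.1],[1,0,0,0,0,0,0]]' 40; python3 st.py 0 185 150
```

```text
time: 3.1
eef_pos: [0.2211, 0.6378, 0.2483]
tcp_rot: [-0.078, 0.997, 0.0, -0.0]
contact_force: [0.7, 0.2, 0.2]
opening: 0.144
t 3.1 dock mm [-240.6  643.9  248.3] open 0.14 F [0.7 0.2 0.2]
tool axes in dock (cols) [[-1.0, 0.0, -0.0], [0.0, 1.0, 0.0], [0.0, 0.0, -1.0]] yaw err deg -0.01
shift tool cm [-24.06 -45.88   9.83]
```

```bash
python3 -m crank '[[1,-2.2,-4.2,0.9,0,0,0],[1,-2.2,-4.2,0.9,0,0,0],[1,-2.2,-4.2,0.9,0,0,0],[1,-2.2,-4.2,0.9,0,0,0],[1,-2.2,-4.2,0.9,0,0,0]]'; python3 st.py 0 185 150; python3 -m crank '[[1,-2.2,-4.2,0.9,0,0,0],[1,-2.2,-4.2,0.9,0,0,0],[1,-2.2,-4.2,0.9,0,0,0],[1,-2.2,-4.2,0.9,0,0,0],[1,0,0,0,0,0,0]]'; python3 st.py 0 185 150
```

```text
time: 3.6
eef_pos: [0.3634, 0.446, 0.2033]
tcp_rot: [-0.077, 0.997, 0.0, 0.0]
contact_force: [0.7, 0.6, -1.4]
opening: 0.003
t 3.6 dock mm [-130.   432.3  203.3] open 0.0 F [ 0.7  0.6 -1.4]
tool axes in dock (cols) [[-1.0, 0.003, 0.001], [0.003, 1.0, 0.0], [-0.001, 0.0, -1.0]] yaw err deg -0.16
shift tool cm [-13.06 -24.69   5.33]
time: 4.1
eef_pos: [0.478, 0.291, 0.1662]
tcp_rot: [-0.074, 0.997, -0.001, -0.0]
contact_force: [-0.8, 0.8, 0.6]
opening: 0.002
t 4.1 dock mm [-40.9 261.3 166.2] open 0.0 F [-0.8  0.8  0.6]
tool axes in dock (cols) [[-1.0, 0.009, -0.001], [0.009, 1.0, -0.002], [0.001, -0.002, -1.0]] yaw err deg -0.53
shift tool cm [-4.16 -7.58  1.63]
```

Now to the stand-off (y 180), then down to z 50.

```bash
python3 -m crank '[[1,-2,-4,0.8,0,0,0],[1,-2.1,-4,2,0,0,0],[1,0,0,4.5,0,0,0],[1,0,0,4.3,0,0,-0.5],[1,0,0,0,0,0,0]]'; python3 st.py 0 160 50; python3 - <<'E'
from h import *
look("c")
E
```

```text
time: 4.6
eef_pos: [0.5233, 0.2215, 0.0448]
tcp_rot: [-0.081, 0.997, -0.001, -0.007]
contact_force: [-0.9, -0.4, -0.6]
opening: -0.001
t 4.6 dock mm [ -7.  185.6  44.8] open -0.0 F [-0.9 -0.4 -0.6]
tool axes in dock (cols) [[-1.0, -0.006, -0.014], [-0.006, 1.0, -0.001], [0.014, -0.001, -1.0]] yaw err deg 0.35
shift tool cm [-0.68 -2.56 -0.53]
```

View pics/scene_c.png

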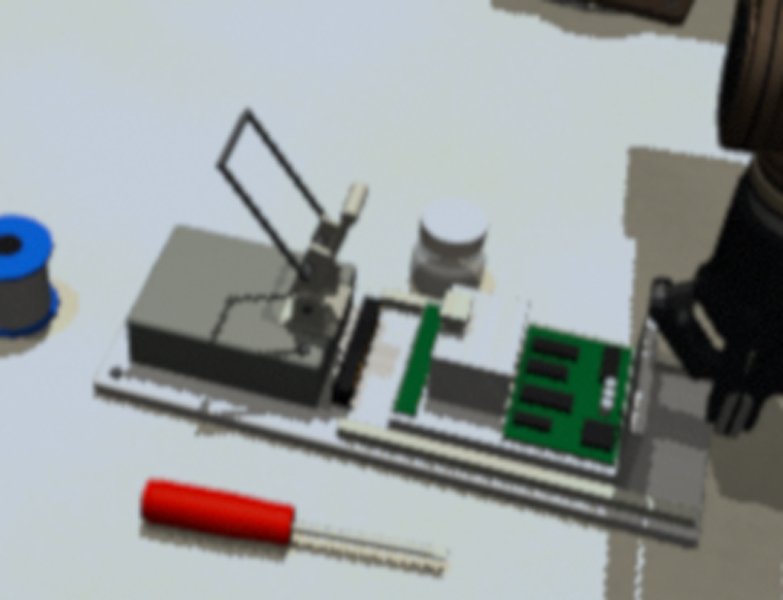

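View pics/top_c.png

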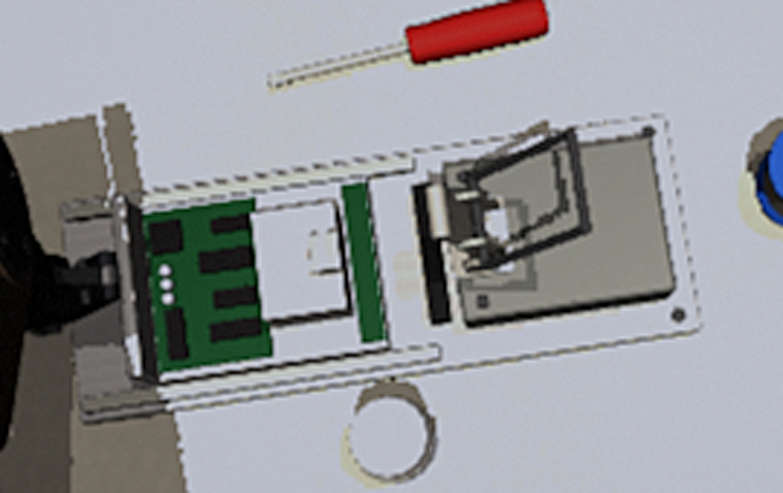

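```bash
python3 -c "
from plant import *;print(get_state()['qpos'].round(2))"; python3 -m crank '[[1,0,1,-1,0,0,8.5],[1,0,1,0,0,0,8.5],[1,0,0,0,0,0,8.5],[1,0,0,0,0,0,8.5],[1,0,0,0,0,0,8.5]]'; python3 -c "
from plant import *;print(get_state()['qpos'].round(2))"; python3 st.py 0 160 50
```

```text
[ 0.22  0.31  1.95  0.    0.89 -1.51]
time: 5.2
eef_pos: [0.5291, 0.2441, 0.0658]
tcp_rot: [0.287, 0.958, 0.002, 0.003]
contact_force: [0.0, -0.2, -0.5]
opening: -0.001
[ 0.26  0.3   1.93  0.    0.91 -0.73]
t 5.2 dock mm [  2.2 207.   65.8] open -0.0 F [ 0.  -0.2 -0.5]
tool axes in dock (cols) [[-0.739, 0.674, 0.007], [0.674, 0.739, 0.001], [-0.005, 0.005, -1.0]] yaw err deg -42.34
shift tool cm [-3.   -3.63  1.58]
```

```bash
python3 -m crank '[[1,0,0,0,0,0,8.5],[1,0,0,0,0,0,8.5],[1,0,0,0,0,0,8.5],[1,0,0,0,0,0,8.5],[1,0,0,0,0,0,8.5]]';python3 -m crank '[[1,0,0,0,0,0,5.2],[1,0,0,0,0,0,0]]'; python3 -c "
from plant import *;print(get_state()['qpos'].round(2))"; python3 st.py 0 170 45
```

```text
time: 5.7
eef_pos: [0.5291, 0.244, 0.0658]
tcp_rot: [0.615, 0.789, 0.003, 0.002]
contact_force: [-0.4, 0.2, -0.2]
opening: 0.001
time: 5.9
eef_pos: [0.5289, 0.2438, 0.0654]
tcp_rot: [0.647, 0.762, 0.003, 0.002]
contact_force: [0.5, -0.1, 0.7]
opening: 0.003
[0.26 0.3  1.93 0.   0.91 0.1 ]
t 5.9 dock mm [  2.  206.8  65.4] open 0.0 F [ 0.5 -0.1  0.7]
tool axes in dock (cols) [[-0.006, 1.0, 0.007], [1.0, 0.006, 0.001], [0.001, 0.007, -1.0]] yaw err deg -89.68
shift tool cm [-3.68 -0.23  2.03]
```

```bash
python3 -m crank '[[1,0,-0.2,2,0,0,0],[1,-3,0,0,0,0,0],[1,-3,0,0,0,0,0],[1,0,0,0,0,0,0]]'; python3 st.py 0 125 45; python3 - <<'E'
from h import *
look("d")
E
```

```text
time: 6.3
eef_pos: [0.5364, 0.1817, 0.0437]
tcp_rot: [0.648, 0.762, 0.001, 0.001]
contact_force: [0.5, 0.4, 0.1]
opening: 0.003
t 6.3 dock mm [ -0.3 144.2  43.7] open 0.0 F [0.5 0.4 0.1]
tool axes in dock (cols) [[-0.004, 1.0, 0.004], [1.0, 0.004, -0.0], [-0.0, 0.004, -1.0]] yaw err deg -89.76
shift tool cm [-1.92  0.02 -0.13]
```

View pics/scene_d.png

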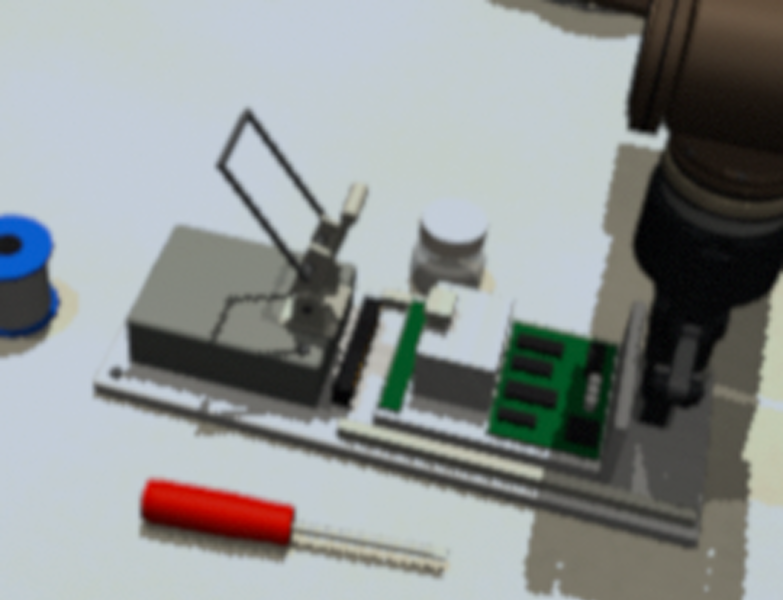

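```bash
cat > sled.py <<'E'
from h import *
import sys
J=[0.5592,0.0393,0.1567]
r={c:read_camera(c) for c in("scene","top")}
D=detect(.3,("sled_end","keeper"))
K={"scene":0,"top":-.08}
def pj(c,X):
    u=proj(r[c],X)[0]; f=240/np.tan(np.radians(r[c]["vfov"])/2); d=u-[r[c]["cx"],r[c]["cy"]]
    return u+d*K[c]*(d@d)/f**2
for (c,t),(p,uv) in D.items():
    f=least_squares(lambda v: pj(c,dock(J,pts(v[0],1.8)[t]))-uv,[.01])
    print(c,t,round(p,2),"slide mm",(f.x*1000).round(1),"resid",f.fun.round(1))
E
python3 sled.py
```

```text
scene sled_end 0.68 slide mm [25.8] resid [ 0.  -0.1]
scene keeper 0.8 slide mm [25.3] resid [-0.7  3.1]
top sled_end 0.64 slide mm [25.1] resid [-0.3 -2. ]
top keeper 0.65 slide mm [20.6] resid [0.1 0.8]
```

```bash
python3 -m crank '[[1,-0.7,0,0,0,0,0],[1,-0.7,0,0,0,0,0],[1,0,0,0,0,0,0]]'; python3 st.py 0 122 45;  python3 -m crank '[[1,-0.4,0,0,0,0,0],[1,0,0,0,0,0,0]]'; python3 st.py 0 122 45; python3 sled.py
```

```text
time: 7.0
eef_pos: [0.5368, 0.1685, 0.0413]
tcp_rot: [0.648, 0.762, -0.0, -0.0]
contact_force: [-0.3, -0.1, 0.0]
opening: 0.005
t 7.0 dock mm [ -1.9 131.1  41.3] open 0.01 F [-0.3 -0.1  0. ]
tool axes in dock (cols) [[-0.005, 1.0, -0.0], [1.0, 0.005, -0.0], [-0.0, -0.0, -1.0]] yaw err deg -89.74
shift tool cm [-0.91  0.19 -0.37]
time: 7.2
eef_pos: [0.5375, 0.1646, 0.0413]
tcp_rot: [0.648, 0.762, -0.0, 0.0]
contact_force: [-1.0, 0.9, 0.1]
opening: -0.005
t 7.2 dock mm [ -1.9 127.2  41.3] open -0.0 F [-1.   0.9  0.1]
tool axes in dock (cols) [[-0.005, 1.0, -0.0], [1.0, 0.005, -0.0], [-0.0, -0.0, -1.0]] yaw err deg -89.72
shift tool cm [-0.52  0.19 -0.37]
scene sled_end 0.85 slide mm [16.] resid [ 0.2 -0.9]
scene keeper 0.61 slide mm [9.] resid [-0.3  1.2]
top sled_end 0.95 slide mm [8.] resid [-0.1 -0.8]
top keeper 0.74 slide mm [10.9] resid [0.2 1.6]
```

```bash
python3 -m crank '[[1,-0.3,0,0,0,0,0],[1,0,0,0,0,0,0]]'|grep force; python3 -m crank '[[1,-0.3,0,0,0,0,0],[1,0,0,0,0,0,0]]'|grep force;  python3 st.py 0 122 45; python3 sled.py
```

```text
contact_force: [-1.1, 2.4, -0.2]
contact_force: [-0.1, 4.2, 0.5]
t 7.9 dock mm [ -1.9 122.4  41.4] open 0.0 F [-0.1  4.2  0.5]
tool axes in dock (cols) [[-0.005, 1.0, 0.0], [1.0, 0.005, 0.002], [0.002, 0.0, -1.0]] yaw err deg -89.74
shift tool cm [-0.04  0.19 -0.36]
scene sled_end 0.71 slide mm [7.2] resid [ 0.8 -3.4]
scene keeper 0.56 slide mm [8.5] resid [ 0.1 -0.6]
top sled_end 0.84 slide mm [6.] resid [-0.2 -1.2]
top keeper 0.71 slide mm [10.2] resid [0.5 3.5]
```

```bash
python3 -m crank '[[1,-0.4,0,0,0,0,0],[1,0,0,0,0,0,0]]'|grep force; python3 -m crank '[[1,-0.3,0,0,0,0,0],[1,0,0,0,0,0,0]]'|grep force;  python3 st.py 0 122 45; python3 sled.py
```

```text
contact_force: [-1.1, 9.3, 0.6]
contact_force: [-1.5, 10.2, 0.1]
t 8.6 dock mm [ -1.8 117.   41.4] open -0.0 F [-1.5 10.2  0.1]
tool axes in dock (cols) [[-0.004, 1.0, 0.0], [1.0, 0.004, 0.004], [0.004, 0.0, -1.0]] yaw err deg -89.78
shift tool cm [ 0.5   0.19 -0.36]
scene sled_end 0.58 slide mm [6.1] resid [ 0.5 -2.2]
scene keeper 0.82 slide mm [0.7] resid [ 0.  -0.1]
top sled_end 0.62 slide mm [-6.2] resid [-0.2 -1.4]
top keeper 0.93 slide mm [-2.7] resid [0.2 1.1]
```

```bash
python3 -m crank '[[1,1,0,0,0,0,0],[1,2,0,0,0,0,0],[1,0,0,-5,0,0,0],[1,0,0,-5,0,0,0],[1,0,0,-5,0,0,0]]'; python3 -m crank '[[1,0,0,-5,0,0,0],[1,-4,0,-3,0,0,0],[1,-5,0,0,0,0,0],[1,-5,0,0,0,0,0],[1,0,0,0,0,0,0]]'; python3 st.py 0 -165 260; python3 sled.py
```

```text
time: 9.4
eef_pos: [0.5343, 0.1813, 0.1924]
tcp_rot: [0.647, 0.762, -0.001, 0.0]
contact_force: [1.3, 0.2, 0.0]
opening: 0.006
time: 9.9
eef_pos: [0.558, 0.0381, 0.2719]
tcp_rot: [0.65, 0.76, -0.001, 0.002]
contact_force: [0.2, 0.2, -0.3]
opening: -0.002
t 9.9 dock mm [ -1.4  -1.  271.9] open -0.0 F [ 0.2  0.2 -0.3]
tool axes in dock (cols) [[0.001, 1.0, 0.0], [1.0, -0.001, -0.004], [-0.004, 0.0, -1.0]] yaw err deg -90.07
shift tool cm [-16.39   0.16   1.25]
scene sled_end 0.88 slide mm [7.8] resid [ 0.4 -1.8]
scene keeper 0.58 slide mm [8.9] resid [-0.1  0.5]
top keeper 0.74 slide mm [9.6] resid [0.2 1.6]
```

```bash
python3 -m crank '[[1,-5,0.1,0,0,0,0],[1,-5,0.1,0,0,0,0],[1,-5,0,0,0,0,0],[1,-1.5,0,0,0,0,0],[1,0,0,0,0,0,0]]';python3 st.py 0 -165 170;  python3 -m crank '[[1,0,0,3,0,0,0],[1,0,0,4,0,0,0],[1,0,0,3,0,0,0],[1,0,0,0,0,0,0]]'; python3 st.py 0 -140 170; python3 - <<'E'
from h import *
look("e")
E
```

```text
time: 10.7
eef_pos: [0.586, -0.1196, 0.271]
tcp_rot: [0.648, 0.761, -0.0, -0.0]
contact_force: [0.2, -0.1, -0.4]
opening: -0.004
t 10.7 dock mm [   1.7 -161.1  271. ] open -0.0 F [ 0.2 -0.1 -0.4]
tool axes in dock (cols) [[-0.004, 1.0, -0.001], [1.0, 0.004, 0.0], [0.0, -0.001, -1.0]] yaw err deg -89.8
shift tool cm [-0.39 -0.16 10.1 ]
time: 11.1
eef_pos: [0.5824, -0.1149, 0.1656]
tcp_rot: [0.647, 0.763, -0.002, -0.006]
contact_force: [0.0, 0.7, -0.9]
opening: -0.0
t 11.1 dock mm [  -1.1 -155.9  165.6] open -0.0 F [ 0.   0.7 -0.9]
tool axes in dock (cols) [[-0.008, 1.0, -0.01], [1.0, 0.008, 0.006], [0.006, -0.01, -1.0]] yaw err deg -89.54
shift tool cm [ 1.6   0.12 -0.43]
```

View pics/scene_e.png

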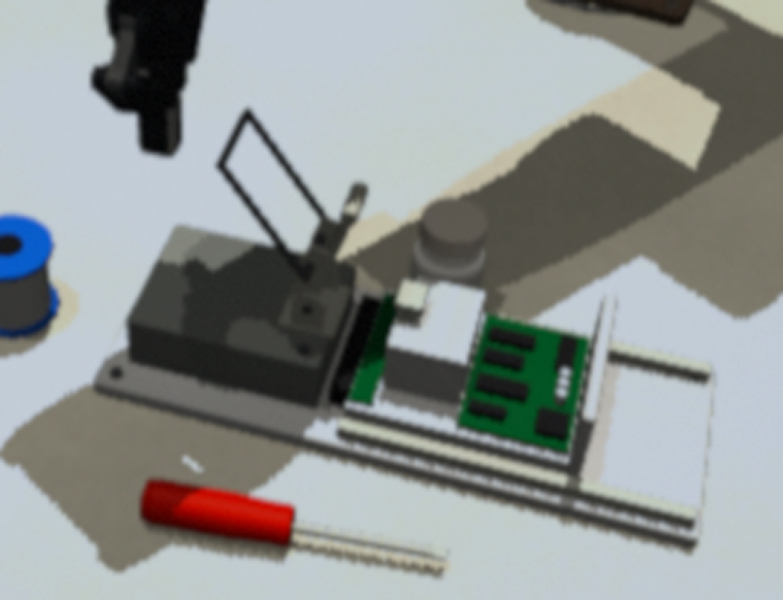

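View pics/top_e.png

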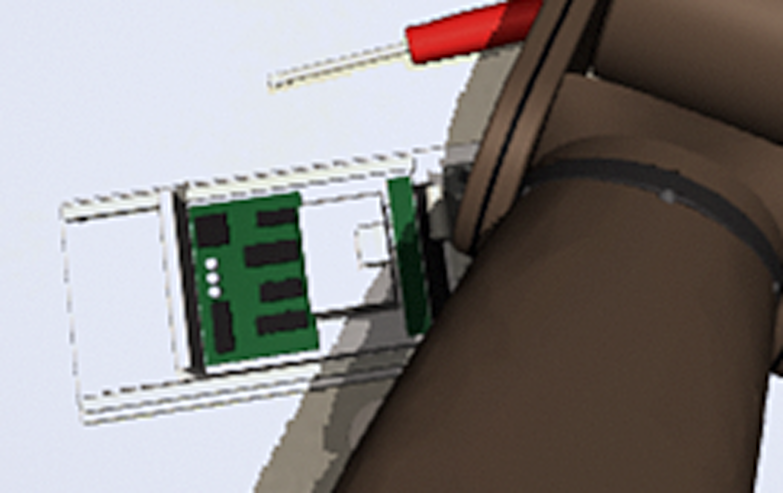

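```bash
python3 -m crank '[[1,2,0.1,-0.5,0,0,0],[1,2,0,0,0,0,0],[1,2,0,0,0,0,0],[1,1.5,0,0,0,0,0],[1,0,0,0,0,0,0]]'; python3 st.py 0 -60 170; python3 - <<'E'
from h import *
look("f")
E
```

```text
time: 11.7
eef_pos: [0.5754, -0.0426, 0.1786]
tcp_rot: [0.647, 0.763, 0.001, 0.001]
contact_force: [-0.4, -0.2, 1.4]
opening: 0.0
t 11.7 dock mm [  3.3 -83.5 178.6] open 0.0 F [-0.4 -0.2  1.4]
tool axes in dock (cols) [[-0.008, 1.0, 0.003], [1.0, 0.008, -0.001], [-0.001, 0.003, -1.0]] yaw err deg -89.54
shift tool cm [ 2.35 -0.31  0.86]
```

View pics/scene_f.png

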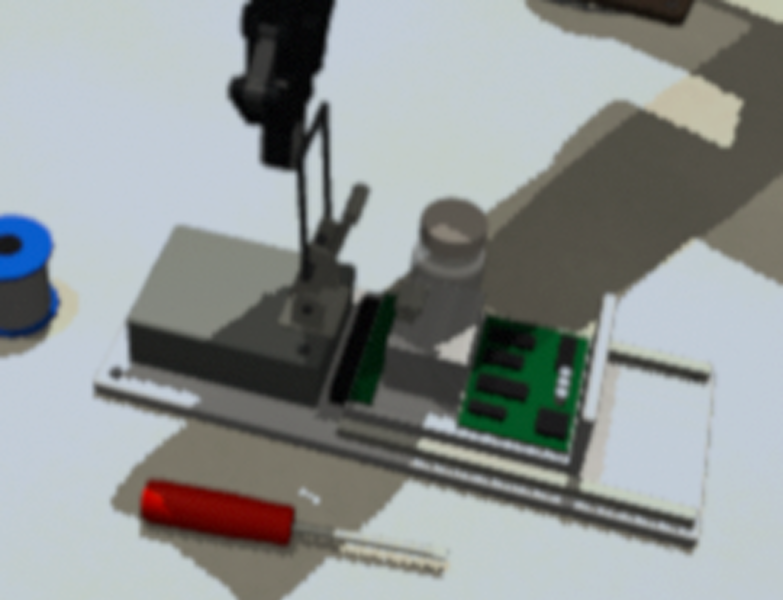

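Loop is now nearly upright against the finger (bar about (315,130)). Push on past upright.

```bash
python3 -m crank '[[1,1,-0.2,0.2,0,0,0],[1,1,0,0,0,0,0],[1,0.8,0,0,0,0,0],[1,0,0,0,0,0,0],[1,0,0,0,0,0,0]]'; python3 st.py 0 -60 170; python3 - <<'E'
from h import *
look("g")
E
```

```text
time: 12.3
eef_pos: [0.5682, -0.017, 0.1743]
tcp_rot: [0.647, 0.762, -0.0, 0.0]
contact_force: [-0.6, -0.4, 0.3]
opening: -0.003
t 12.3 dock mm [ 1.000e-01 -5.700e+01  1.743e+02] open -0.0 F [-0.6 -0.4  0.3]
tool axes in dock (cols) [[-0.006, 1.0, -0.0], [1.0, 0.006, -0.0], [-0.0, -0.0, -1.0]] yaw err deg -89.67
shift tool cm [-0.3  -0.01  0.43]
```

View pics/scene_g.png

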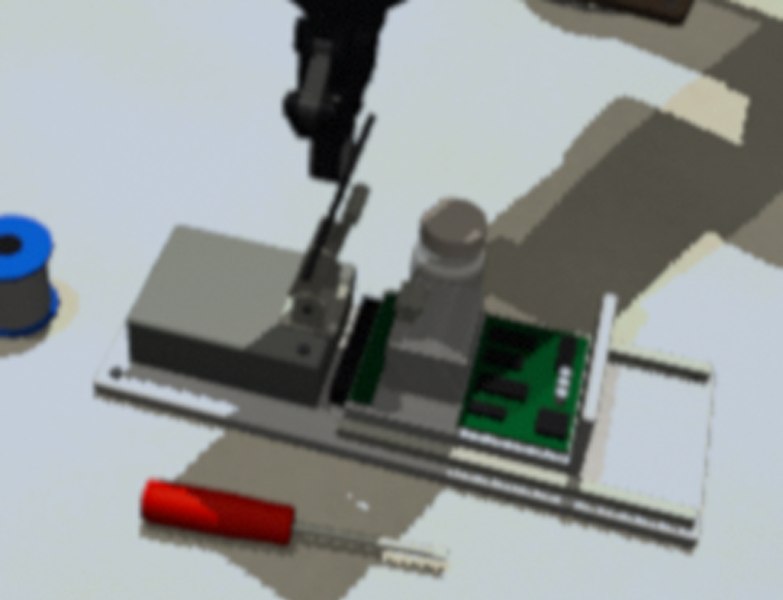

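```bash
python3 -m crank '[[1,0,0,0,0,0,0],[1,0,0,0,0,0,0],[1,0,0,0,0,0,0]]' >/dev/null;  python3 - <<'E'
from h import *
look("h")
E
```

```text
(no output)
```

View pics/scene_h.png

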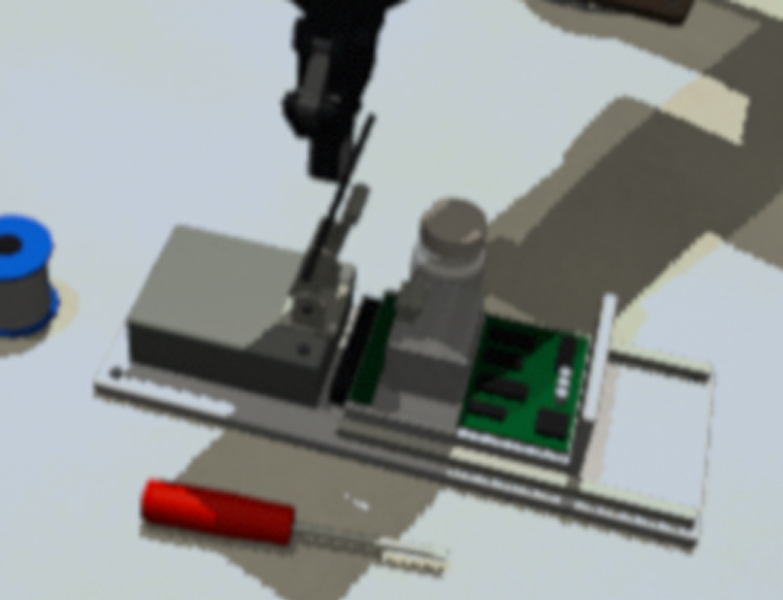

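Loop static, leaning forward slightly (bar ~(355,145)); keep pushing.

```bash
python3 -m crank '[[1,1,0,0,0,0,0],[1,1,0,0,0,0,0],[1,1,0,0,0,0,0],[1,0,0,0,0,0,0],[1,0,0,0,0,0,0]]'; python3 st.py 0 -60 170; python3 - <<'E'
from h import *
look("i")
E
```

```text
time: 13.3
eef_pos: [0.5633, 0.013, 0.1743]
tcp_rot: [0.647, 0.762, -0.0, 0.0]
contact_force: [0.5, 0.1, -0.1]
opening: -0.004
t 13.3 dock mm [-1.000e-01 -2.660e+01  1.743e+02] open -0.0 F [ 0.5  0.1 -0.1]
tool axes in dock (cols) [[-0.006, 1.0, 0.0], [1.0, 0.006, -0.0], [-0.0, 0.0, -1.0]] yaw err deg -89.63
shift tool cm [-3.34 -0.02  0.44]
```

View pics/scene_i.png

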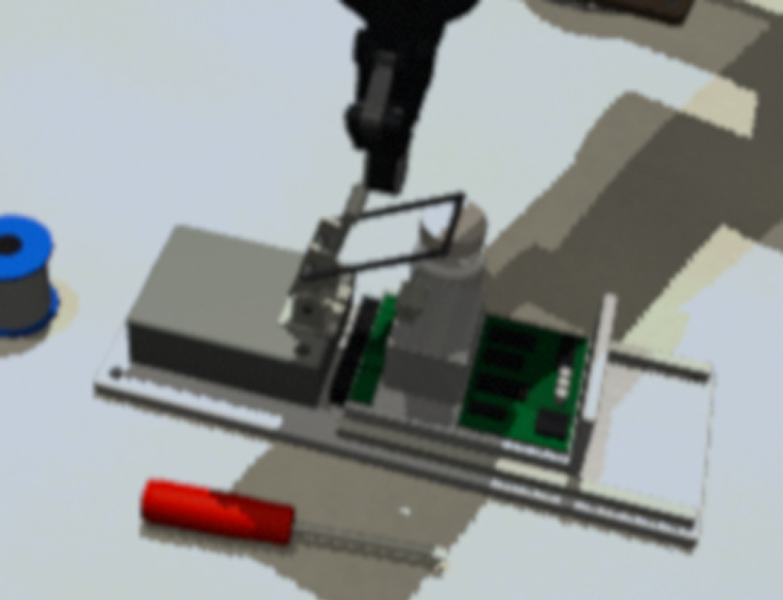

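```bash
python3 -m crank '[[1,0,0,-2,0,0,0],[1,2,0,0,0,0,0],[1,1.5,0,0,0,0,0],[1,0,0,0,0,0,0]]'; python3 st.py 0 0 135; cat > lat.py <<'E'
from h import *
import sys
J=[0.5592,0.0393,0.1567]; K={"scene":0,"top":-.08}
r=look(sys.argv[1])
def pj(c,X):
    u=proj(r[c],X)[0]; f=240/np.tan(np.radians(r[c]["vfov"])/2); d=u-[r[c]["cx"],r[c]["cy"]]
    return u+d*K[c]*(d@d)/f**2
for c in r:
  for t in ("loop_bar","keeper","lever_tip","sled_end"):
    for d in place_of(t,c)[:2]:
      if d["p"]<.35: continue
      uv=np.array(d["location"])
      if t in("keeper","sled_end"):
        f=least_squares(lambda v: pj(c,dock(J,pts(v[0],1.8)[t]))-uv,[.01]); print(c,t,round(d["p"],2),"slide mm",(f.x*1000).round(1),f.fun.round(1))
      elif t=="lever_tip":
        f=least_squares(lambda v: pj(c,dock(J,pts(0,v[0])[t]))-uv,[float(sys.argv[2])]); print(c,t,round(d["p"],2),"q",f.x.round(2),f.fun.round(1))
      else:
        f=least_squares(lambda v: pj(c,dock(J,[0,v[0],v[1]]))-uv,[.01,.07]); print(c,t,round(d["p"],2),"bar y,z mm",(f.x*1000).round(1),f.fun.round(1))
E
python3 lat.py j 1.85
```

```text
time: 13.8
eef_pos: [0.5572, 0.0482, 0.1939]
tcp_rot: [0.647, 0.763, -0.0, -0.0]
contact_force: [0.4, -0.2, 0.0]
opening: -0.002
t 13.8 dock mm [ -0.6   9.1 193.9] open -0.0 F [ 0.4 -0.2  0. ]
tool axes in dock (cols) [[-0.007, 1.0, -0.001], [1.0, 0.007, 0.0], [0.0, -0.001, -1.0]] yaw err deg -89.6
shift tool cm [-0.92  0.06  5.89]
scene loop_bar 0.64 bar y,z mm [25. 75.] [0. 0.]
scene keeper 0.96 slide mm [5.9] [-0.2  0.7]
scene lever_tip 0.77 q [1.87] [ 1.2 -2.4]
scene lever_tip 0.58 q [1.76] [ 11.6 -28.7]
scene sled_end 0.95 slide mm [11.4] [-0.   0.2]
top loop_bar 0.7 bar y,z mm [-67.1  55.5] [ 0. -0.]
top keeper 0.73 slide mm [6.6] [0.1 0.4]
top lever_tip 0.96 q [1.79] [-0.2 -1.1]
```

View pics/scene_j.png

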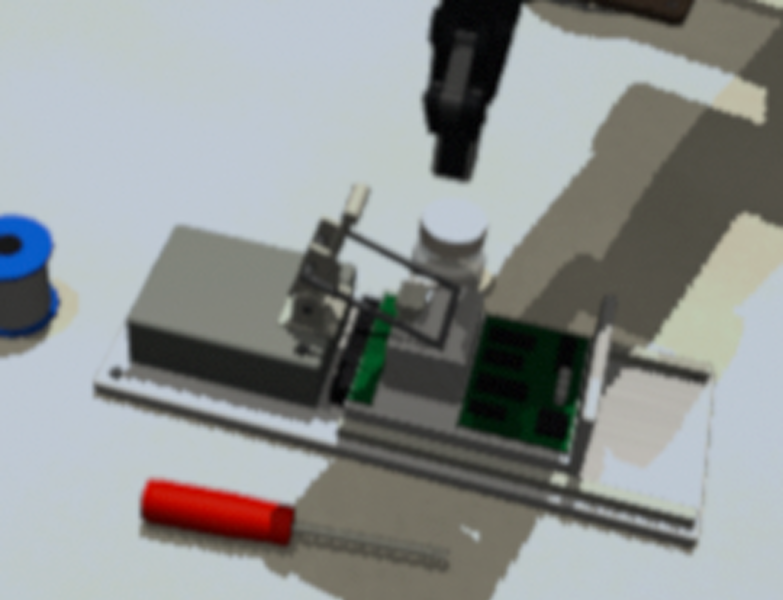

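```bash
python3 -m crank '[[1,-0.5,0,2.5,0,0,0],[1,0,0,3,0,0,0],[1,0,0,0,0,0,0]]'; python3 st.py 0 -43 142;  python3 -m crank '[[1,-1,0,0,0,0,0],[1,-1.2,0,0,0,0,0],[1,-1.2,0,0,0,0,0],[1,0,0,0,0,0,0]]'; python3 st.py 0 -61 150; python3 lat.py k 1.6
```

```text
time: 14.6
eef_pos: [0.5554, 0.042, 0.1349]
tcp_rot: [0.648, 0.762, -0.003, -0.004]
contact_force: [-0.8, -0.3, -0.1]
opening: 0.004
t 14.6 dock mm [ -3.3   3.3 134.9] open 0.0 F [-0.8 -0.3 -0.1]
tool axes in dock (cols) [[-0.005, 1.0, -0.009], [1.0, 0.005, 0.002], [0.002, -0.009, -1.0]] yaw err deg -89.73
shift tool cm [-4.63  0.3  -0.73]
time: 15.0
eef_pos: [0.5654, 0.0065, 0.1411]
tcp_rot: [0.648, 0.761, 0.001, 0.001]
contact_force: [0.3, -0.3, -0.2]
opening: -0.0
t 15.0 dock mm [  1.  -33.4 141.1] open -0.0 F [ 0.3 -0.3 -0.2]
tool axes in dock (cols) [[-0.003, 1.0, 0.003], [1.0, 0.003, -0.001], [-0.001, 0.003, -1.0]] yaw err deg -89.82
shift tool cm [-2.76 -0.1  -0.89]
scene loop_bar 0.89 bar y,z mm [17.6 71.5] [-0.  0.]
scene keeper 0.68 slide mm [12.4] [-0.6  2.5]
scene lever_tip 0.81 q [1.67] [ 0.8 -2.3]
scene sled_end 0.95 slide mm [7.1] [ 0.3 -1.3]
```

View pics/scene_k.png

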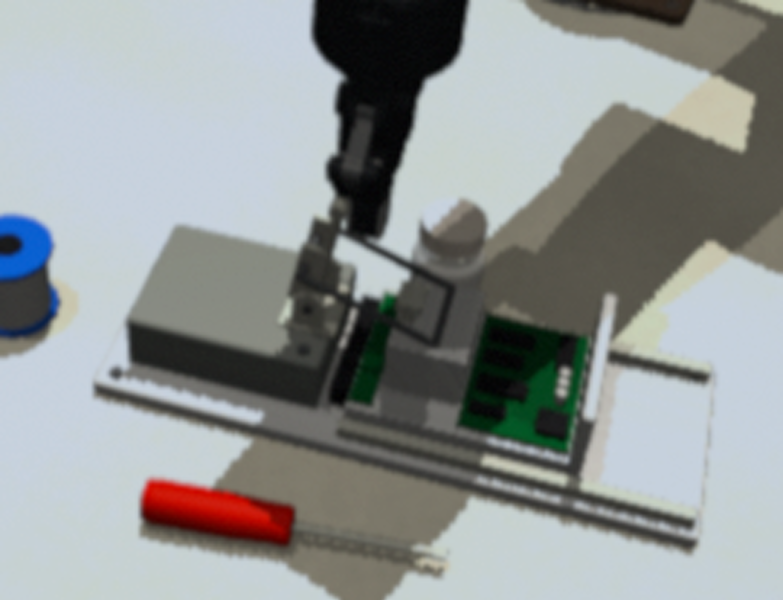

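```bash
python3 -m crank '[[1,-1.3,0,-0.5,0,0,0],[1,-1.3,0,-0.3,0,0,0],[1,0,0,0,0,0,0]]'; python3 st.py 0 -77 144; python3 -m crank '[[1,-0.9,0,0.3,0,0,0],[1,-0.9,0,0.4,0,0,0],[1,0,0,0,0,0,0]]'; python3 st.py 0 -92 132; python3 lat.py l 1.0
```

```text
time: 15.8
eef_pos: [0.5691, -0.0192, 0.1483]
tcp_rot: [0.648, 0.761, 0.0, 0.001]
contact_force: [-0.6, 0.5, 0.1]
opening: -0.0
t 15.8 dock mm [  0.6 -59.3 148.3] open -0.0 F [-0.6  0.5  0.1]
tool axes in dock (cols) [[-0.003, 1.0, 0.002], [1.0, 0.003, -0.001], [-0.001, 0.002, -1.0]] yaw err deg -89.81
shift tool cm [-1.77 -0.07  0.43]
time: 16.1
eef_pos: [0.5714, -0.0363, 0.14]
tcp_rot: [0.648, 0.762, -0.0, 0.0]
contact_force: [-0.1, 1.3, -0.3]
opening: -0.001
t 16.1 dock mm [  0.2 -76.6 140. ] open -0.0 F [-0.1  1.3 -0.3]
tool axes in dock (cols) [[-0.004, 1.0, 0.0], [1.0, 0.004, -0.001], [-0.001, 0.0, -1.0]] yaw err deg -89.77
shift tool cm [-1.54 -0.03  0.8 ]
scene loop_bar 0.75 bar y,z mm [ 0.9 69.9] [0. 0.]
scene loop_bar 0.58 bar y,z mm [-1.1 75.1] [0. 0.]
scene keeper 0.87 slide mm [9.7] [-0.2  1.1]
scene keeper 0.49 slide mm [121.4] [ 0.4 -1.7]
scene lever_tip 0.62 q [1.05] [-0.3 -1.8]
scene sled_end 0.57 slide mm [5.8] [ 0.4 -1.5]
top sled_end 0.75 slide mm [2.8] [-0.  -0.3]
```

View pics/scene_l.png

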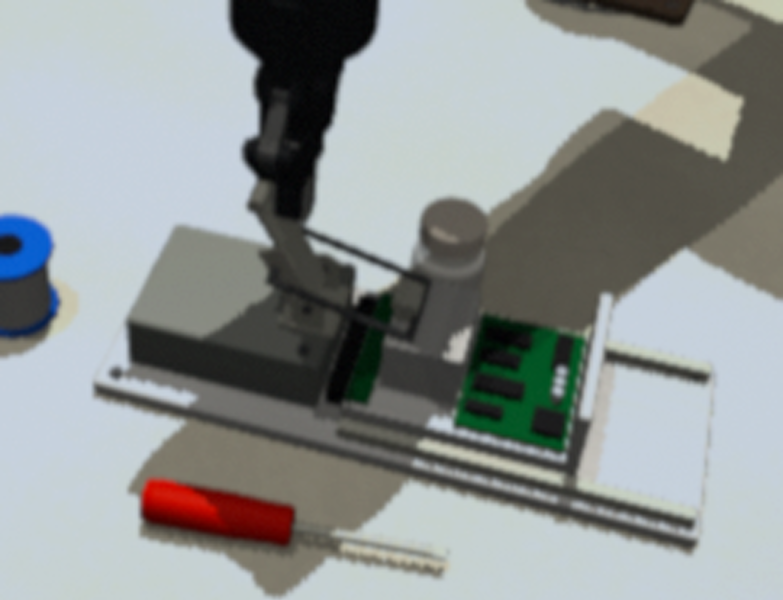

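```bash
python3 -m crank '[[1,-0.8,0,0.5,0,0,0],[1,-0.8,0,0.6,0,0,0],[1,-0.6,0,0.8,0,0,0],[1,-0.5,0,0.8,0,0,0],[1,0,0,0,0,0,0]]'; python3 st.py 0 -109 100; python3 lat.py m 0.5
```

```text
time: 17.1
eef_pos: [0.5748, -0.0626, 0.1114]
tcp_rot: [0.648, 0.762, -0.001, -0.001]
contact_force: [-0.5, 0.1, -1.1]
opening: -0.0
t 17.1 dock mm [  -0.5 -103.   111.4] open -0.0 F [-0.5  0.1 -1.1]
tool axes in dock (cols) [[-0.004, 1.0, -0.002], [1.0, 0.004, 0.0], [0.0, -0.002, -1.0]] yaw err deg -89.77
shift tool cm [-0.6   0.05  1.14]
scene loop_bar 0.88 bar y,z mm [-3.2 72.9] [ 0. -0.]
scene keeper 0.87 slide mm [-1.9] [ 0.4 -1.5]
scene keeper 0.72 slide mm [-127.2] [-3.2 13.5]
scene lever_tip 0.62 q [0.41] [-2.4 -1.7]
scene sled_end 0.87 slide mm [6.4] [ 0.6 -2.5]
top sled_end 0.73 slide mm [-3.5] [0.2 1.3]
```

View pics/scene_m.png

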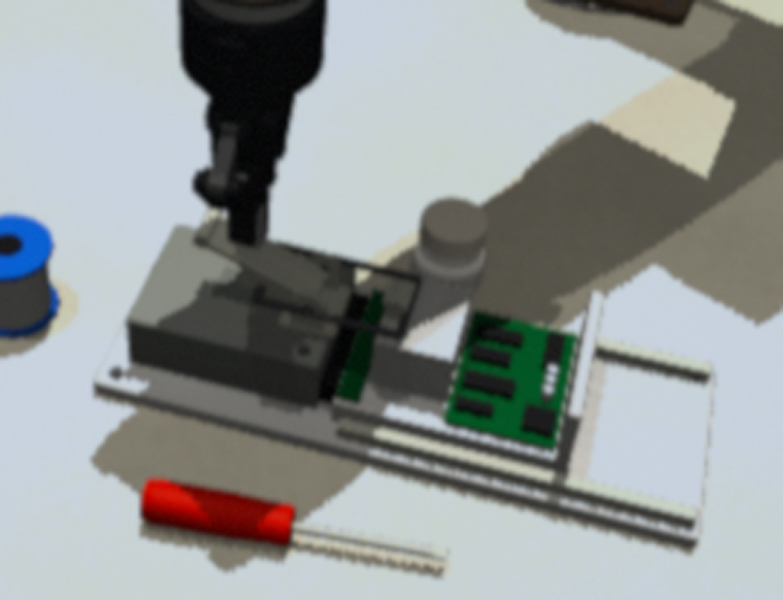

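Lever about 0.4, sled being drawn in with the bar hooked. Continue down.

```bash
python3 -m crank '[[1,-0.4,0,0.8,0,0,0],[1,-0.2,0,0.7,0,0,0],[1,0,0,0.5,0,0,0],[1,0,0,0,0,0,0]]'; python3 st.py 0 -110 90; python3 -m crank '[[1,0,0,0.3,0,0,0],[1,0,0,0,0,0,0]]'; python3 st.py 0 -110 88
```

```text
time: 18.0
eef_pos: [0.5754, -0.0675, 0.0917]
tcp_rot: [0.648, 0.762, -0.001, -0.001]
contact_force: [-0.3, 0.3, 0.1]
opening: 0.003
t 18.0 dock mm [  -0.6 -108.    91.7] open 0.0 F [-0.3  0.3  0.1]
tool axes in dock (cols) [[-0.005, 1.0, -0.003], [1.0, 0.005, 0.001], [0.001, -0.003, -1.0]] yaw err deg -89.72
shift tool cm [-0.2   0.06  0.17]
time: 18.2
eef_pos: [0.5765, -0.0676, 0.0903]
tcp_rot: [0.648, 0.762, -0.0, -0.0]
contact_force: [0.7, 1.4, 0.1]
opening: 0.001
t 18.2 dock mm [   0.4 -108.3   90.3] open 0.0 F [0.7 1.4 0.1]
tool axes in dock (cols) [[-0.005, 1.0, -0.0], [1.0, 0.005, -0.0], [-0.0, -0.0, -1.0]] yaw err deg -89.7
shift tool cm [-0.17 -0.04  0.23]
```

```bash
for i in 1; do python3 -m crank '[[1,0,0,0.2,0,0,0],[1,0,0,0,0,0,0]]'|grep force; done; python3 -m crank '[[1,0,0,0.2,0,0,0],[1,0,0,0,0,0,0]]'|grep force; python3 st.py 0 -110 88; python3 lat.py n 0.05
```

```text
contact_force: [-2.9, 1.2, 7.0]
contact_force: [-7.0, 1.2, 15.0]
t 18.6 dock mm [   0.8 -108.4   89.7] open -0.0 F [-7.   1.2 15. ]
tool axes in dock (cols) [[-0.006, 1.0, -0.001], [1.0, 0.006, -0.0], [-0.0, -0.001, -1.0]] yaw err deg -89.67
shift tool cm [-0.16 -0.08  0.17]
scene loop_bar 0.85 bar y,z mm [-2.3 81.2] [ 0. -0.]
scene keeper 0.8 slide mm [0.] [-0.6  2.4]
scene lever_tip 0.74 q [-0.03] [2.1 0. ]
scene sled_end 0.58 slide mm [3.3] [ 0.  -0.1]
top loop_bar 0.64 bar y,z mm [-237.7   65.3] [0. 0.]
top loop_bar 0.44 bar y,z mm [-7.  72.7] [0. 0.]
top keeper 0.58 slide mm [0.5] [0.1 0.5]
top keeper 0.46 slide mm [-28.6] [ 9.3 63.6]
top sled_end 0.91 slide mm [-1.7] [-0.1 -0.9]
```

View pics/scene_n.png

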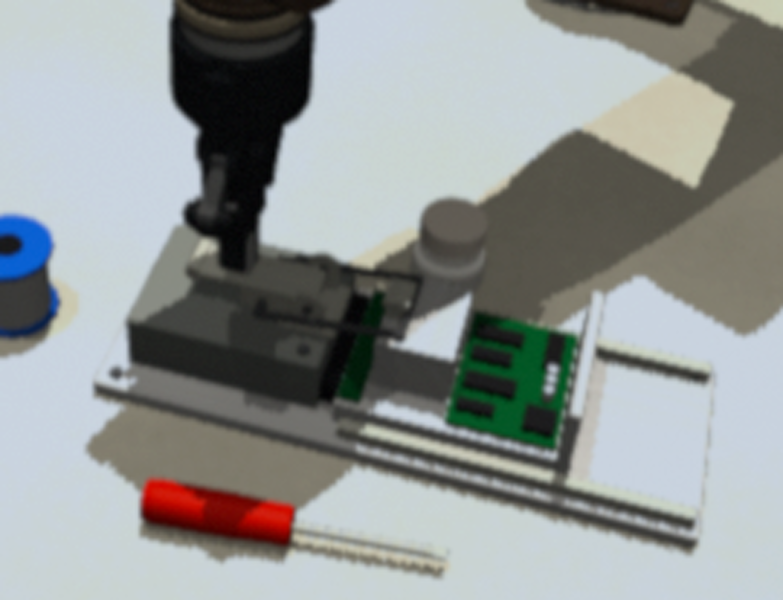

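```bash
python3 -m crank '[[1,0,0,-1,0,0,0],[1,0,0,-4,0,0,0],[1,0,0,-5,0,0,0],[1,0,0,-5,0,0,0],[1,-4,0,-3,0,0,0]]'; python3 -m crank '[[1,-5,0,0,0,0,0],[1,-5,0,0,0,0,0],[1,-5,0,0,0,0,0],[1,-5,0,0,0,0,0],[1,0,0,0,0,0,0]]'|tail -2; python3 lat.py o 0.02; python3 - <<'E'
from h import *
for c in("scene","top"):
    cv2.imwrite(f"pics/{c}_full.png",read_camera(c)["color"][:,:,::-1])
    for t in("spool","screwdriver","screwjar"): print(c,t,[(round(d["p"],2),np.round(d["location"],1)) for d in place_of(t,c)][:1])
E
```

```text
time: 19.6
eef_pos: [0.5839, -0.1044, 0.2715]
tcp_rot: [0.646, 0.764, 0.002, 0.003]
contact_force: [2.3, -1.4, 0.8]
opening: 0.002
contact_force: [0.3, 0.6, -0.7]
opening: -0.0
scene loop_bar 0.7 bar y,z mm [-2.  69.9] [0. 0.]
scene lever_tip 0.58 q [-0.09] [ 0.2 -0. ]
scene sled_end 0.8 slide mm [-1.] [ 0.5 -2.1]
scene sled_end 0.48 slide mm [-339.5] [  6.8 -29.2]
top loop_bar 0.84 bar y,z mm [-8.7 76.9] [0. 0.]
top keeper 0.97 slide mm [0.2] [0.7 4.6]
top lever_tip 0.83 q [-0.18] [0.1 0.1]
top sled_end 0.8 slide mm [0.9] [-0.1 -0.4]
scene spool [(0.57, array([237.4, 258. ]))]
scene screwdriver [(0.63, array([331.3, 337.1]))]
scene screwjar [(0.82, array([382.4, 246.1]))]
top spool [(0.71, array([414.8, 241.2]))]
top screwdriver [(0.85, array([279. , 197.2]))]
top screwjar [(0.9, array([272.4, 335.3]))]
```

View pics/scene_o.png

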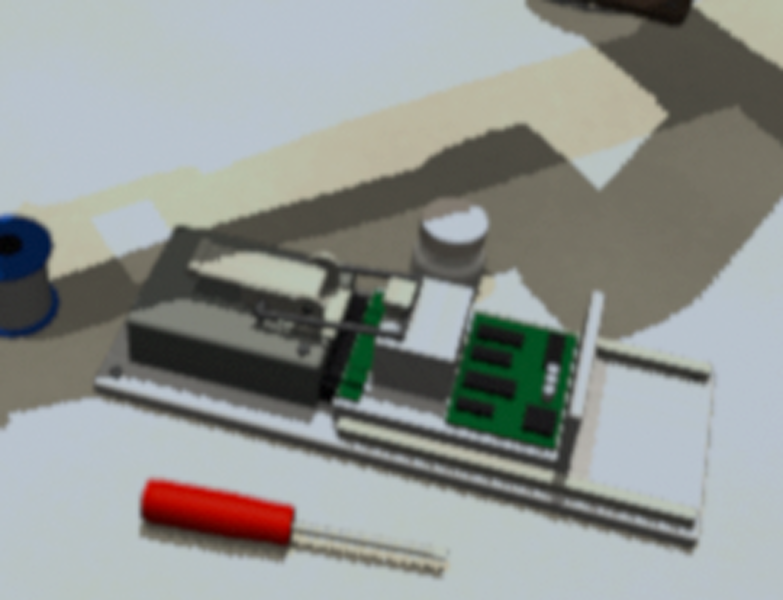

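View pics/top_o.png

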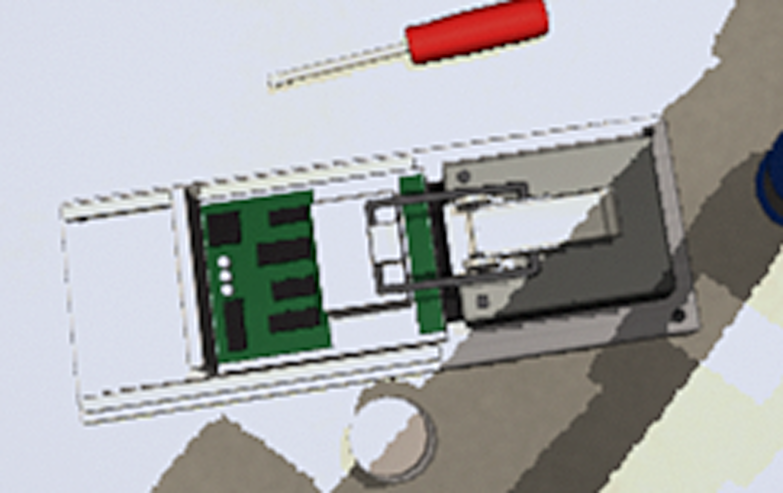

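The lever is flat at (270,270) in the scene crop. The loop bar is behind the keeper hook at (375,245) in the top crop. The sled is home, and the bystander objects haven't moved. Handing in.

```bash
python3 -c "
from plant import *
s=get_state(); print(s['time'],s['dq'].round(3),s['contact_force'].round(1)); print(sign_off())"
```

```text
21.0 [-0.003  0.003 -0.002  0.001  0.     0.   ] [ 0.   0.  -0.5]
the job is handed in; nothing more can be done
None
```

The sled is home and latched, and I handed the job in at 21.0 s with the arm clear of everything.

**What I did:**
- I pushed the sled in with shut fingers until the socket pushed back with about 10 N. It then sprang back to about 8 mm, as expected.
- I pushed the loop forward past upright from behind, and it dropped with its crossbar behind the keeper's hook.
- I pressed the lever over and down to its hard stop, at about 15 N, then backed off upwards.

**Last checks, with the arm withdrawn:**
- **Lever:** it stayed flat in both pictures. The angle estimates were -0.09 and -0.18 rad, which is network and calibration error around 0.
- **Sled:** the estimates were -1.0 to +0.9 mm, so home within measurement error.
- **Crossbar:** both pictures show it behind the hook. The scene camera put it about 5 mm to +y of the seat and 2 mm above it. The top camera disagreed (-1 mm and 9 mm above), but a single view gives height poorly.
- **Spool, screwdriver and jar:** neither picture shows them moved. The network locations match the start within about 3 px, except that the top camera's first screwdriver report at the start was on the dock. Its second report was on the screwdriver and agrees within about 4 px.

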